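Prick the breakfast egg and lift it out with the tongs

TASK

Prick the egg that stands in the egg pricker: press the egg straight down until the sprung cup is fully home and keep it pressed there for a full second. Then take the tongs from the tray, close them on the egg and lift it with them a hand's breadth (about 10 cm) above where it stood. Finish while holding it up still in the tongs, touching the egg with nothing but the tongs, and do not drop it, or disturb the jar, dish, mill, scoop or mixing paddle.

Things in the scene. Friction and masses are not known exactly. Their poses are not given: they have to be found in the camera images.
- egg: brown hen's egg standing on end, 44 mm across at its widest, 57 mm tall, 60 g or so; origin at the centre of its underside, z up along its length. It stands loosely in the red cup of the pricker, its lower end sunk 7 mm into the cup
- egg_center (a point): centre of the egg (its widest level), 28.5 mm above its underside and 28.5 mm below its top; at the start 73 mm above the worktop
- pricker: egg pricker fixed to the worktop: white round foot 86 mm across and 30 mm high with a red band, and above it a red sprung cup 40 mm across whose rim stands 52 mm above the worktop; origin at the centre of the foot's underside, on the axis of cup and egg
- cup (a joint): how far the pricker's sprung cup is pressed down, m: 0 up, 0.008 fully home on its stop. Vertical travel; it takes 2 N to start it and about 5.2 N to bring it fully home, and it springs up when let go
- tongs: stainless kitchen tongs lying in the tray, arms opening sideways in the level plane, 22 mm high throughout, about 240 mm long, about 125 g; origin on the midline between the two black grip patches, level with the underside; x along the midline towards the tips, z up. Pivot 95 mm behind the origin (-x), arm ends 117 mm ahead; they balance about 8 mm ahead of the origin
- tongs_grip (a point): point midway between the black grip patches, 11 mm above the origin of the tongs. The patches are flat, upright, 46 mm long (23 mm each way along x), 22 mm high: 53 mm over the outside when sprung open (each toeing out 0.04 rad towards the tips), parallel at 46 mm, 34 mm when the jaws just clamp the egg (toeing in 0.06). Springs push each patch out with about 8 N open, 11 N on the egg
- tongs_jaws (a point): centre of the jaws, 95 mm ahead of the grip point on the midline, 11 mm above the underside: the egg belongs here. Each jaw has two upright black ribs, at 12 mm either side of this point along x, that cradle the egg. Free gap between opposite ribs 76 mm sprung open, narrowing 2 mm for each 1 mm squeezed at the patches, 38 mm where they clamp the egg
- tongs_left (a joint): how far the left arm of the tongs is squeezed from its open stop, rad: 0 open, about 0.10 on the egg, 0.14 at most; the right arm mirrors it
- tray: white acrylic tray fixed on the worktop, 300 mm along x by 340 mm along y, rim 16 mm high, wall and floor 5 mm thick; origin at the centre of its underside. It holds the tongs, the scoop and the paddle
- scoop: grey plastic scoop lying in the tray, 155 mm long, 56 mm wide, 30 mm high, origin under its middle, x from handle to bowl; to be left alone
- paddle: dark loaf machine mixing paddle lying in the tray, 70 mm long, 30 mm high, origin under its hub; to be left alone
- jar: glass storage jar with steel screw-top lid, 90 mm across, 150 mm high, at the back of the worktop; origin under its centre; to be left alone
- dish: small terracotta dish, 110 mm across, 35 mm high, at the back; origin under its centre; to be left alone
- mill: dark wooden pepper mill, 54 mm across, 152 mm high, at the back; origin under its centre; to be left alone
Mind the look-alikes: they are no part of the job. Several things have the shape of the pricker; the one meant has the colours described above.

How it is judged:
By the outcome, as a careful person would: the job done as asked, in the order asked, and still so for the second after the job is handed in, while the arm keeps its last pose, push and grip.
It also fails if it takes over 61 s, if anything falls off the work surface, if the arm or the gripper's body presses on something with over 40 N, if the wrist force passes 120 N, or if a joint passes its speed limit or range.

ROBOT

A 6-joint arm with a two-finger parallel gripper is mounted at the origin on the work surface. World frame = base frame: x ahead of the robot, y to its left, z up, the work surface at z = 0. Lengths are in m, angles in rad, forces in N, time in s.
With the tool pointing down it reaches from about 0.275 to 0.725 m from the base axis. Payload 5.6 kg.
Tool frame: the origin (TCP) lies midway between the tips of the shut fingers; the grasp point (between the pads) lies env.pinch_z behind it (env.pinch_z is the distance from the TCP to the grasp point, in m); x points along the fingers, y is the direction in which the jaws open and shut, and the axes are right-handed (so a half turn about x gives the same grasp; the last joint's range is limited). The gripper opens to 85 mm and grips with 20 to 120 N. Pads are 22 mm wide; open, the fingers measure 114 mm over their backs; the gripper's body (76 mm by 85 mm) begins 54 mm behind the grasp point. The pads swing forward as they close: fully open they stand 13 mm farther back than shut.
Start: joints at [1.401, 0.255, 0.108, 0, -1.424, -0.285], TCP at [0.242, 0.494, 0.231] pointing down, gripper open.
Joint ranges: [-2.95, 2.95], [-1.21, 1.97], [-1.09, 1.5], [-2.87, 1.71], [-2.94, -0.07], [-3.05, 3.05]. Speed limits (rad/s): [2.57, 2.57, 3.14, 3.14, 3.14, 3.14].

INTERFACE

Orientations are given as a unit quaternion [w, x, y, z].
In Python, from station import env gives the robot as it stands.
- The arm moves only by the tool servo_tool, never from a script. Its argument "targets" is a list of rows, each an object with "linear": the shift along the tool's x, y, z in cm, a list of three; "roll": the turn about the tool's x in degrees; "hand": the opening, from -1 (shut) to 1 (fully open). A call has 1 to 8 rows; each row shifts and turns the commanded pose from where the row before left it, along the tool's axes as they then stand; what a row does not reach is not made up. A row lasts 1/10 s, in which the tool goes at most 50 mm and 8.59 degrees, less where a joint would pass 70% of its speed; a pose out of reach is approached as far as the arm can. A call is refused whole if a number of a shift passes 5 or a number of a turn 8.59, either way. A call with a gripper value outside its range is refused whole. The fingers move at their own pace and stop on an object; "force" is the grip in N (left out, the last holds). Time passes only in rows, so rows that do not move let the fingers close. It gives the time, the measured TCP pose, the force and the opening at its end, in the units of the state.
- env.get_state(): the state, without advancing time (a new reading comes with each control period).
- env.capture(name): name is "side" or "top"; returns a dict with "pixels" (384x512x3 uint8, red, green, blue), "fov_y" (degrees; the focal length in pixels is half the picture's height over the tangent of half this angle, whatever the lens; pixels are square), "cx", "cy" (the principal point, pixels), "world_to_cam" (4x4, takes a point from world to camera coordinates). Camera axes: x right, y up, looking along -z (the intrinsics and any distortion apply to the point x, -y, -z); pixel columns grow to the right and rows downward; lengths in m; the calibration is good to about 2 mm. A picture is of the moment at which its call begins. There is no depth.
- env.hand_in(): hands the job in, once; it reports no verdict.
The state is a dict: "clock": time; "joint_positions": joint angles; "dq": joint speeds; "joint_torque": joint torques, N m; "eef_pos": TCP position; "tool_rot": TCP orientation; "ft_force": force on the tool from outside, world axes, zero at the start; "torque": the same for the moment, N m; "opening": finger opening in m.
Only numpy, scipy, OpenCV 4.12 (cv2) and the standard library are available. Lean on these libraries where they do the work, as an engineer would, in place of code of your own. Each camera call takes 0.05 s, during which the arm holds its last target.

## Working session

There is one attempt and no reset: what is moved stays moved. The work goes in short steps, Python scripts to look and compute and a tool call to move; the robot and the scene stay as the last step left them, time stands still between calls to the robot, and variables do not carry over. Pictures are saved under pics/ and viewed, and the job is handed in when it is done.

Besides the shell and the picture viewer there is one more tool, called after "Call:" as name(argument=value, ...) on one line, values as JSON. servo_tool: Moves the arm, as the interface text tells. Its arguments: {"type":"object","properties":{"targets":{"type":"array","items":{"type":"object","properties":{"linear":{"type":"array","items":{"type":"number"}},"roll":{"type":"number"},"hand":{"type":"number"}}}},"force":{"type":"number"}},"required":["targets"]}

```bash
ls; mkdir -p pics; python3 - <<'E'
from station import env
import cv2
s=env.get_state();print(s, env.pinch_z)
for n in("side","top"):
    c=env.capture(n);cv2.imwrite(f"pics/{n}0.png",c["pixels"][:,:,::-1])
    print(n,{k:v for k,v in c.items() if k!="pixels"})
E
```

```text
pics
{'clock': 0.0, 'joint_positions': array([ 1.40056664e+00,  2.55751218e-01,  1.06977065e-01, -4.75125117e-04,
       -1.42390120e+00, -2.84618394e-01]), 'dq': array([-1.10467693e-04, -3.93465325e-04,  1.53898620e-03, -6.81301062e-05,
       -5.58284603e-04, -3.91022346e-04]), 'joint_torque': array([ 1.65182177e-03, -3.86630630e+01,  2.37939245e+01,  5.36512166e+00,
       -6.16405159e-03,  3.11076826e-05]), 'eef_pos': array([0.24134737, 0.49365294, 0.23038264]), 'tool_rot': array([ 0.15878169, -0.68876528,  0.16012719,  0.68902108]), 'ft_force': array([ 0.16659828,  0.10793697, -0.07193655]), 'torque': array([ 0.00421824, -0.07528383,  0.00603709]), 'opening': 0.08545922531996933} 0.0187
side {'fov_y': 56.17670229130244, 'cx': 255.8396849944747, 'cy': 191.8515112581554, 'world_to_cam': array([[ 0.92469835, -0.38018372,  0.01983178, -0.575915  ],
       [ 0.26227754,  0.67394917,  0.69065404, -0.19561718],
       [-0.27594104, -0.63344522,  0.72291334, -0.7571194 ],
       [ 0.        ,  0.        ,  0.        ,  1.        ]])}
top {'fov_y': 50.053681847248356, 'cx': 252.49588508131131, 'cy': 202.00568481024632, 'world_to_cam': array([[-0.02606699, -0.99942798, -0.02154599, -0.00829547],
       [ 0.99852066, -0.02706006,  0.04716189, -0.57660984],
       [-0.04771795, -0.02028475,  0.99865486, -1.17852807],
       [ 0.        ,  0.        ,  0.        ,  1.        ]])}
```

View pics/top0.png

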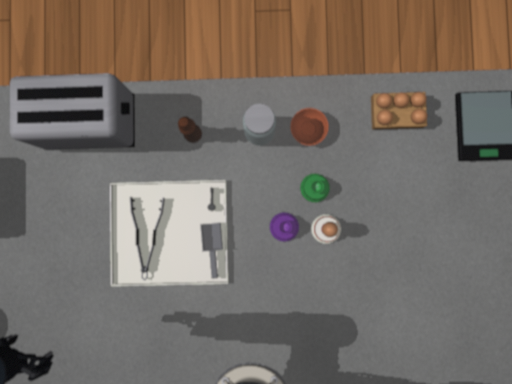

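View pics/side0.png

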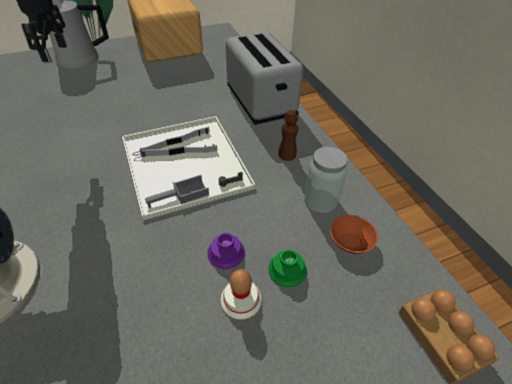

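```bash
cat > h.py <<'E'
import numpy as np, cv2
from station import env
def cap(n,f=None):
    c=env.capture(n)
    if f: cv2.imwrite(f"pics/{f}.png",c["pixels"][:,:,::-1])
    return c
def fl(c): return 192/np.tan(np.radians(c["fov_y"])/2)
def ray(c,u,v):
    W=c["world_to_cam"];R=W[:3,:3];f=fl(c)
    return -R.T@W[:3,3], R.T@np.array([(u-c["cx"])/f,-(v-c["cy"])/f,-1])
def at(c,u,v,z):
    o,d=ray(c,u,v);return o+d*(z-o[2])/d[2]
def proj(c,p):
    W=c["world_to_cam"];q=W[:3,:3]@np.asarray(p)+W[:3,3];f=fl(c)
    return np.array([c["cx"]+f*q[0]/-q[2],c["cy"]-f*q[1]/-q[2]])
def zoom(c,x0,y0,w,h,k,name):
    im=c["pixels"][y0:y0+h,x0:x0+w,::-1]
    cv2.imwrite(f"pics/{name}.png",cv2.resize(im,None,fx=k,fy=k,interpolation=cv2.INTER_CUBIC))
E
python3 - <<'E'
from h import *
t=cap("top");s=cap("side")
zoom(t,100,170,140,130,5,"tz1"); zoom(s,110,110,150,110,5,"sz1")
zoom(t,260,165,100,90,6,"tz2"); zoom(s,195,225,120,100,6,"sz2")
E
```

```text
(no output)
```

View pics/tz1.png

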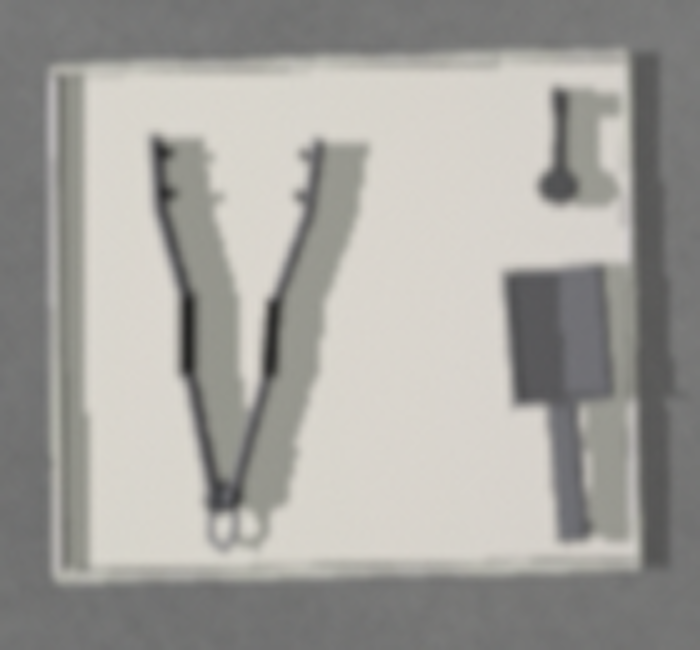

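View pics/sz1.png

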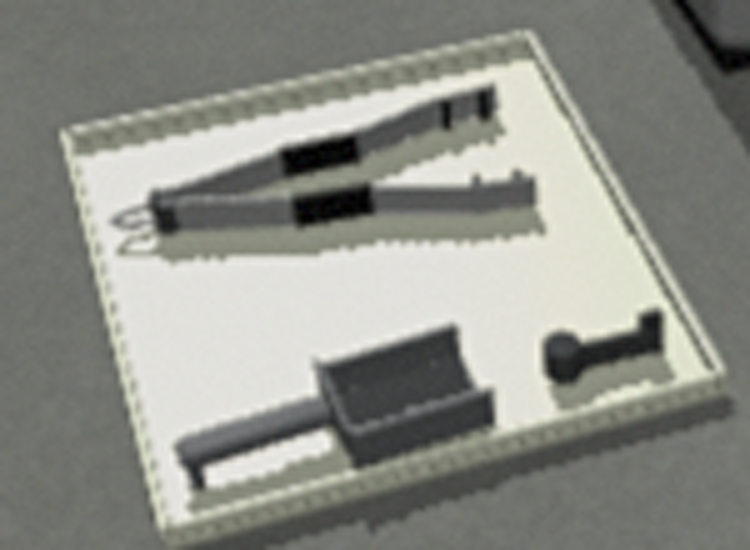

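View pics/tz2.png

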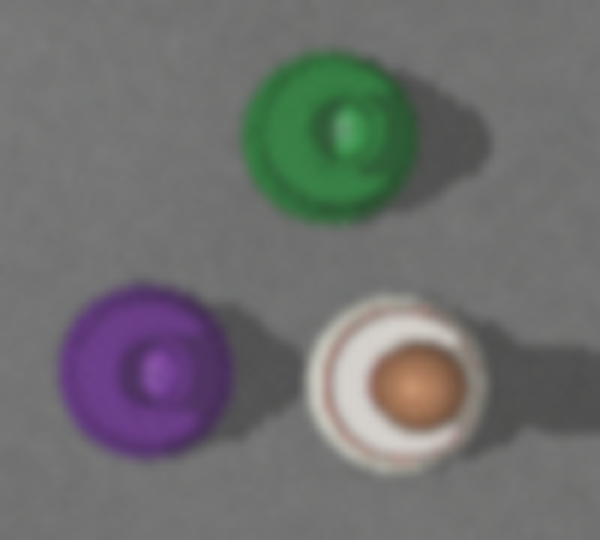

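View pics/sz2.png

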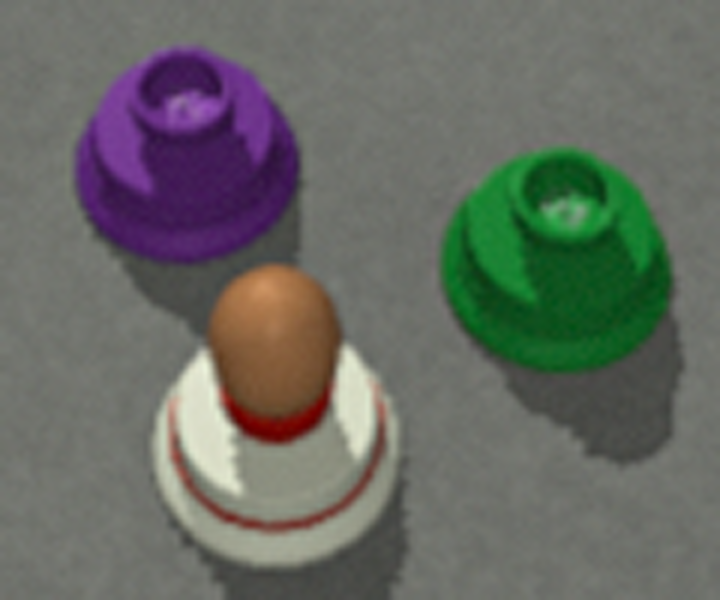

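```bash
cat >> h.py <<'E'
def uz(U,V,x0,y0,k): return x0+(U+.5)/k-.5, y0+(V+.5)/k-.5
def tri(rays):
    A=0;b=0
    for o,d in rays:
        d=d/np.linalg.norm(d);P=np.eye(3)-np.outer(d,d);A=A+P;b=b+P@o
    return np.linalg.solve(A,b)
E
python3 - <<'E'
from h import *
t=cap("top");s=cap("side")
u=lambda U,V:uz(U,V,260,165,6)
v=lambda U,V:uz(U,V,195,225,6)
print("foot",at(t,*u(397,384),0.005))
print("egg top",at(t,*u(418.5,387),0.073))
# ellipsoid silhouette fit
hsv=cv2.cvtColor(t["pixels"],cv2.COLOR_RGB2HSV)
for n,c,(x0,x1,y0,y1) in(("top",t,(310,345,210,250)),("side",s,(225,260,260,302))):
    p=c["pixels"][y0:y1,x0:x1].astype(int)
    m=((p[...,0]-p[...,2]>35)&(p[...,1]>40)&(p[...,1]-p[...,2]>12))
    ys,xs=np.nonzero(m);print(n,m.sum(),xs.min()+x0,xs.max()+x0,ys.min()+y0,ys.max()+y0,xs.mean()+x0,ys.mean()+y0)
# predicted silhouettes
def sil(c,p):
    th=np.linspace(0,2*np.pi,60);ph=np.linspace(0,np.pi,40)
    q=[proj(c,[p[0]+.022*np.sin(b)*np.cos(a),p[1]+.022*np.sin(b)*np.sin(a),p[2]+.0285*np.cos(b)]) for a in th for b in ph]
    q=np.array(q);return q.min(0),q.max(0)
p=at(t,*u(418.5,387),0.073)
print(sil(t,p),sil(s,p))
print("side obs",v(209,264),v(342,264)); print("top obs",u(371,342),u(466,432))
# tray corners
w=lambda U,V:uz(U,V,100,170,5)
for U,V in((50,65),(632,50),(640,568),(53,582)): print("tray",at(t,*w(U,V),0.016))
w2=lambda U,V:uz(U,V,110,110,5)
for U,V in((62,130),(532,30),(728,372),(168,528)): print("trays",at(s,*w2(U,V),0.016))
# patches, top edges z=0.027
for U,V in((187,296),(186,374),(273,299),(270,375),(156,138),(320,142),(224,496)): print("tong",at(t,*w(U,V),0.027))
print('side patches')
for U,V in((283,150),(356,136),(296,195),(372,185),(492,86),(534,182)): print("tong",at(s,*w2(U,V),0.027))
E
```

```text
foot [ 0.49371884 -0.23379893  0.005     ]
egg top [ 0.49355527 -0.23296232  0.073     ]
top 161 322 336 223 236 329.2546583850932 229.07453416149067
side 449 230 259 269 294 240.4543429844098 281.57015590200444
(array([321.1290023 , 221.03761233]), array([337.63619641, 237.15914349])) (array([229.06905091, 268.81994267]), array([251.92828199, 294.25462894]))
side obs (229.41666666666666, 268.5833333333333) (251.58333333333334, 268.5833333333333)
top obs (321.4166666666667, 221.58333333333334) (337.25, 236.58333333333331)
tray [0.64410498 0.39219381 0.016     ]
tray [0.64327079 0.05156802 0.016     ]
tray [0.34482804 0.05384292 0.016     ]
tray [0.34457489 0.39331196 0.016     ]
trays [0.34545711 0.39213372 0.016     ]
trays [0.64331235 0.3918654  0.016     ]
trays [0.64307945 0.05460386 0.016     ]
trays [0.34813176 0.05403536 0.016     ]
tong [0.50746001 0.31005186 0.027     ]
tong [0.46280185 0.31119853 0.027     ]
tong [0.50446365 0.26038716 0.027     ]
tong [0.46102509 0.26275687 0.027     ]
tong [0.59893658 0.32689097 0.027     ]
tong [0.59402756 0.23184192 0.027     ]
tong [0.39273265 0.2902159  0.027     ]
side patches
tong [0.46380401 0.31109562 0.027     ]
tong [0.50715285 0.30889729 0.027     ]
tong [0.46156767 0.2674828  0.027     ]
tong [0.50442835 0.26074642 0.027     ]
tong [0.59741905 0.32795392 0.027     ]
tong [0.59265644 0.22989829 0.027     ]
```

```bash
cat >> h.py <<'E'
from scipy.spatial.transform import Rotation as Ro
def st():
    s=env.get_state();w,x,y,z=s["tool_rot"];R=Ro.from_quat([x,y,z,w]).as_matrix()
    return s,R
def go(t,yaw=None):
    s,R=st();d=np.array(t)-s["eef_pos"]
    print("clk",round(s["clock"],2),"tcp",s["eef_pos"].round(4),"F",s["ft_force"].round(2),"op",round(s["opening"],4),"q6",s["joint_positions"][5].round(3))
    print("toolx",R[:,0].round(4),"tooly",R[:,1].round(4),"yaw y",np.degrees(np.arctan2(R[1,1],R[0,1])).round(2))
    print("tool delta cm",(R.T@d*100).round(2),"world",(d*100).round(2))
    if yaw is not None: # desired direction of tool y (deg), mod 180 ; roll about down
        c=np.degrees(np.arctan2(R[1,1],R[0,1]));e=(c-yaw+90)%180-90;print("roll",e.round(2))
E
python3 -c "
from h import *
go([.4937,-.233,.16],90-2.7)"
```

```text
clk 0.3 tcp [0.2415 0.494  0.231 ] F [ 0.03 -0.42  0.73] op 0.0855 q6 -0.285
toolx [-2.e-04 -5.e-04 -1.e+00] tooly [-4.393e-01 -8.984e-01  6.000e-04] yaw y -116.06
tool delta cm [  7.14  54.23 -54.59] world [ 25.22 -72.7   -7.1 ]
roll -23.36
```

Call:
servo_tool(targets=[{"linear": [0, 3, -3], "hand": -1}, {"linear": [0, 3.4, -3.4], "hand": -1}, {"linear": [0, 3.4, -3.4], "hand": -1}, {"linear": [0, 3.4, -3.4], "hand": -1}, {"linear": [0, 3.4, -3.4], "hand": -1}, {"linear": [0, 3.4, -3.4], "hand": -1}, {"linear": [0, 3.4, -3.4], "hand": -1}, {"linear": [0, 3.4, -3.4], "hand": -1}], force=30)

```text
validation failed for argument at $.ta...
```

Call:
servo_tool(targets=[{"linear": [0, 3.4, -3.4], "hand": -1}, {"linear": [0, 3.4, -3.4], "hand": -1}, {"linear": [0, 3.4, -3.4], "hand": -1}, {"linear": [0, 3.4, -3.4], "hand": -1}, {"linear": [0, 3.4, -3.4], "hand": -1}, {"linear": [0, 3.4, -3.4], "hand": -1}, {"linear": [0, 3.4, -3.4], "hand": -1}, {"linear": [0, 2, -2], "hand": -1}])

```text
validation failed for argument at $.ta...
```

```bash
python3 -c "
from h import *
go([.4937,-.233,.106],90-2.7)"
```

```text
clk 0.3 tcp [0.2415 0.494  0.231 ] F [ 0.03 -0.42  0.73] op 0.0855 q6 -0.285
toolx [-2.e-04 -5.e-04 -1.e+00] tooly [-4.393e-01 -8.984e-01  6.000e-04] yaw y -116.06
tool delta cm [ 12.54  54.22 -54.59] world [ 25.22 -72.7  -12.5 ]
roll -23.36
```

Call:
servo_tool(targets=[{"linear": [0, 3, -3], "roll": 0, "hand": -1}, {"linear": [0, 3.4, -3.4], "roll": 0, "hand": -1}, {"linear": [0, 3.4, -3.4], "roll": 0, "hand": -1}, {"linear": [0, 3.4, -3.4], "roll": 0, "hand": -1}, {"linear": [0, 3.4, -3.4], "roll": 0, "hand": -1}, {"linear": [0, 3.4, -3.4], "roll": 0, "hand": -1}, {"linear": [0, 3.4, -3.4], "roll": 0, "hand": -1}, {"linear": [0, 3.4, -3.4], "roll": 0, "hand": -1}], force=30)

```text
clock: 1.1
eef_pos: [0.3647, 0.1338, 0.2316]
tool_rot: [-0.159, 0.689, -0.159, -0.689]
ft_force: [1.2, 0.3, -0.4]
opening: -0.0001
```

Call:
servo_tool(targets=[{"linear": [0, 3.4, -3.4], "roll": 0, "hand": -1}, {"linear": [0, 3.4, -3.4], "roll": 0, "hand": -1}, {"linear": [0, 3.4, -3.4], "roll": 0, "hand": -1}, {"linear": [0, 3.4, -3.4], "roll": 0, "hand": -1}, {"linear": [0, 3.4, -3.4], "roll": 0, "hand": -1}, {"linear": [0, 3.4, -3.4], "roll": 0, "hand": -1}, {"linear": [0, 3.4, -3.4], "roll": 0, "hand": -1}, {"linear": [0, 2.4, -2.4], "roll": 0, "hand": -1}])

```text
clock: 1.9
eef_pos: [0.4851, -0.2177, 0.2309]
tool_rot: [0.16, -0.689, 0.16, 0.689]
ft_force: [0.2, 0.9, -0.0]
opening: -0.0001
```

Call:
servo_tool(targets=[{"linear": [2, 0.5, -0.5], "roll": -8, "hand": -1}, {"linear": [2, 0, 0], "roll": -8, "hand": -1}, {"linear": [2, 0, 0], "roll": -7.4, "hand": -1}, {"linear": [1, 0, 0], "roll": 0, "hand": -1}, {"linear": [0, 0, 0], "roll": 0, "hand": -1}, {"linear": [0, 0, 0], "roll": 0, "hand": -1}])

```text
clock: 2.5
eef_pos: [0.4876, -0.2216, 0.1622]
tool_rot: [-0.017, 0.707, -0.017, -0.707]
ft_force: [-0.2, -0.9, 0.2]
opening: 0.0002
```

```bash
python3 -c "
from h import *
go([.4937,-.233,.106],90-2.7)"
```

```text
clk 2.5 tcp [ 0.4876 -0.2216  0.1622] F [-0.23 -0.85  0.17] op 0.0002 q6 1.656
toolx [ 1.e-03 -7.e-04 -1.e+00] tooly [-4.840e-02 -9.988e-01  6.000e-04] yaw y -92.78
tool delta cm [ 5.62  1.1  -0.66] world [ 0.61 -1.14 -5.62]
roll -0.08
```

Call:
servo_tool(targets=[{"linear": [1.5, 0.6, -0.4], "roll": 0, "hand": -1}, {"linear": [1.5, 0.5, -0.26], "roll": 0, "hand": -1}, {"linear": [1.2, 0, 0], "roll": 0, "hand": -1}, {"linear": [0.9, 0, 0], "roll": 0, "hand": -1}, {"linear": [0, 0, 0], "roll": 0, "hand": -1}, {"linear": [0, 0, 0], "roll": 0, "hand": -1}])

```text
clock: 3.1
eef_pos: [0.4935, -0.2328, 0.1109]
tool_rot: [-0.016, 0.707, -0.017, -0.707]
ft_force: [0.6, -0.3, -0.0]
opening: -0.0002
```

```bash
python3 -c "
from h import *
go([.4937,-.233,.092])
t=cap('top');s=cap('side')
zoom(t,260,165,100,90,6,'tz3'); zoom(s,165,205,150,120,5,'sz3')"
```

```text
clk 3.1 tcp [ 0.4935 -0.2328  0.1109] F [ 0.61 -0.32 -0.02] op -0.0002 q6 1.678
toolx [ 7.e-04 -5.e-04 -1.e+00] tooly [-4.620e-02 -9.989e-01  5.000e-04] yaw y -92.65
tool delta cm [ 1.89  0.02 -0.02] world [ 0.02 -0.02 -1.89]
```

View pics/sz3.png

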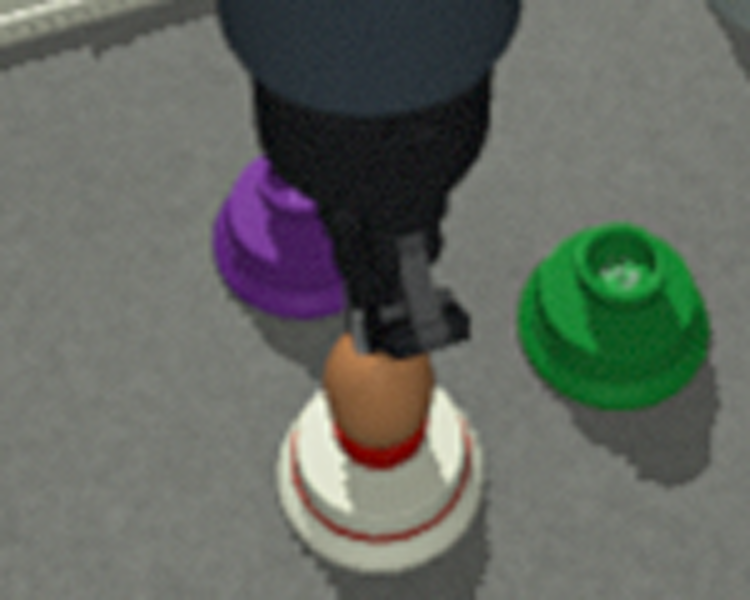

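```bash
python3 -c "
from h import *
s=cap('side');p=env.get_state()['eef_pos']
for n,q in(('tcp',p),('eggtop',[.4937,-.233,.1015]),('eggc',[.4937,-.233,.073])):
  a=proj(s,q);print(n,a,((a[0]-165)*5,(a[1]-205)*5))"
```

```text
tcp [240.38054785 270.92735842] (np.float64(376.90273924826033), np.float64(329.6367921207627))
eggtop [240.43248676 273.74636052] (np.float64(377.1624338189672), np.float64(343.73180259698785))
eggc [240.59713154 281.53021914] (np.float64(377.98565770539994), np.float64(382.6510957211164))
```

View pics/tz3.png

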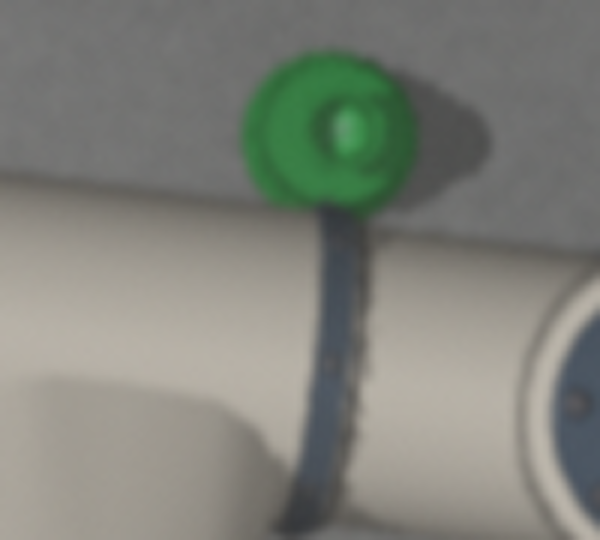

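```bash
python3 -c "
from h import *
s=cap('side');p=env.get_state()['eef_pos']
zoom(s,215,240,60,45,12,'sz4')
print((proj(s,p)-[215,240])*12)
im=cv2.imread('pics/sz4.png');im=cv2.convertScaleAbs(im,alpha=2,beta=30);cv2.imwrite('pics/sz4.png',im)"
```

```text
[304.07935384 371.92854177]
```

View pics/sz4.png

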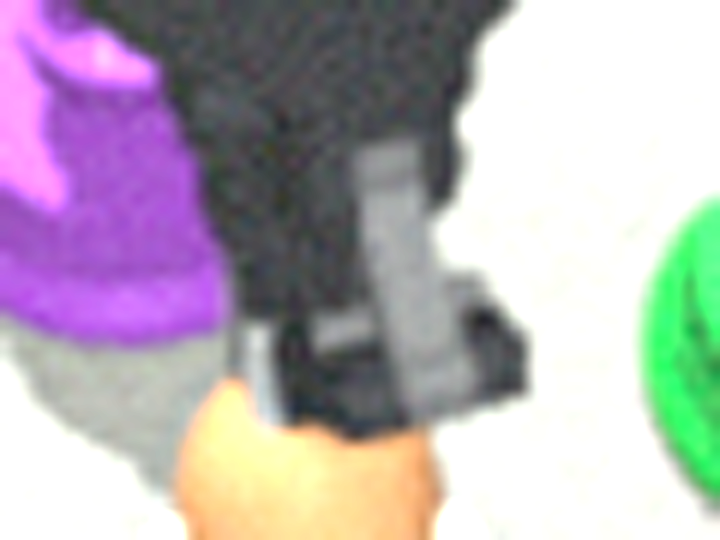

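Call:
servo_tool(targets=[{"linear": [0.5, 0, 0], "roll": 0, "hand": -1}, {"linear": [0.4, 0, 0], "roll": 0, "hand": -1}, {"linear": [0.2, 0, 0], "roll": 0, "hand": -1}, {"linear": [0.1, 0, 0], "roll": 0, "hand": -1}, {"linear": [0, 0, 0], "roll": 0, "hand": -1}])

```text
clock: 3.8
eef_pos: [0.4934, -0.2329, 0.0984]
tool_rot: [-0.016, 0.707, -0.016, -0.707]
ft_force: [-0.7, -0.3, 2.1]
opening: 0.0003
```

Call:
servo_tool(targets=[{"linear": [0.2, 0, 0], "roll": 0, "hand": -1}, {"linear": [0.2, 0, 0], "roll": 0, "hand": -1}, {"linear": [0, 0, 0], "roll": 0, "hand": -1}])

```text
clock: 4.1
eef_pos: [0.4934, -0.2329, 0.0943]
tool_rot: [-0.016, 0.707, -0.016, -0.707]
ft_force: [-0.2, 0.1, 3.7]
opening: -0.0002
```

Call:
servo_tool(targets=[{"linear": [0.1, 0, 0], "roll": 0, "hand": -1}, {"linear": [0.1, 0, 0], "roll": 0, "hand": -1}, {"linear": [0, 0, 0], "roll": 0, "hand": -1}])

```text
clock: 4.4
eef_pos: [0.4938, -0.2331, 0.093]
tool_rot: [-0.016, 0.707, -0.017, -0.706]
ft_force: [0.2, 0.8, 6.2]
opening: 0.0003
```

Call:
servo_tool(targets=[{"linear": [0.1, 0, 0], "roll": 0, "hand": -1}, {"linear": [0, 0, 0], "roll": 0, "hand": -1}, {"linear": [0, 0, 0], "roll": 0, "hand": -1}])

```text
clock: 4.7
eef_pos: [0.4942, -0.2333, 0.0928]
tool_rot: [-0.016, 0.708, -0.017, -0.706]
ft_force: [-0.2, 1.0, 9.8]
opening: -0.0
```

Call:
servo_tool(targets=[{"linear": [0.1, 0, 0], "roll": 0, "hand": -1}, {"linear": [0, 0, 0], "roll": 0, "hand": -1}, {"linear": [0, 0, 0], "roll": 0, "hand": -1}])

```text
clock: 5.0
eef_pos: [0.4945, -0.2336, 0.0926]
tool_rot: [-0.015, 0.708, -0.017, -0.706]
ft_force: [-1.3, 1.3, 13.5]
opening: 0.0003
```

Call:
servo_tool(targets=[{"linear": [0, 0, 0], "roll": 0, "hand": -1}, {"linear": [0, 0, 0], "roll": 0, "hand": -1}, {"linear": [0, 0, 0], "roll": 0, "hand": -1}, {"linear": [0, 0, 0], "roll": 0, "hand": -1}, {"linear": [0, 0, 0], "roll": 0, "hand": -1}, {"linear": [0, 0, 0], "roll": 0, "hand": -1}, {"linear": [0, 0, 0], "roll": 0, "hand": -1}, {"linear": [0, 0, 0], "roll": 0, "hand": -1}])

```text
clock: 5.8
eef_pos: [0.4946, -0.2336, 0.0926]
tool_rot: [-0.015, 0.708, -0.017, -0.706]
ft_force: [-2.3, 1.4, 13.3]
opening: -0.0001
```

```bash
python3 -c "
from h import *
s=cap('side');print(env.get_state()['ft_force'])
zoom(s,195,225,100,90,6,'sz5')"
```

```text
[-0.94598     1.17776641 12.99548221]
```

Call:
servo_tool(targets=[{"linear": [0, 0, 0], "roll": 0, "hand": -1}, {"linear": [0, 0, 0], "roll": 0, "hand": -1}, {"linear": [0, 0, 0], "roll": 0, "hand": -1}, {"linear": [0, 0, 0], "roll": 0, "hand": -1}, {"linear": [0, 0, 0], "roll": 0, "hand": -1}, {"linear": [0, 0, 0], "roll": 0, "hand": -1}])

```text
clock: 6.45
eef_pos: [0.4946, -0.2335, 0.0926]
tool_rot: [-0.015, 0.708, -0.017, -0.706]
ft_force: [-1.9, 1.0, 13.3]
opening: -0.0001
```

View pics/sz5.png

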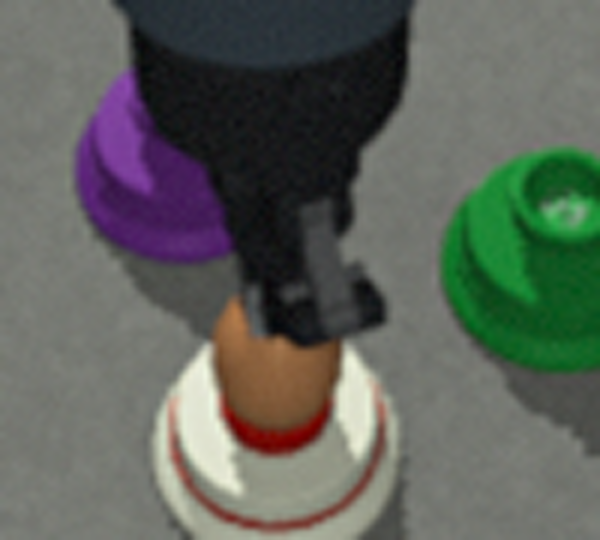

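Call:
servo_tool(targets=[{"linear": [-0.2, 0, 0], "roll": 0, "hand": -1}, {"linear": [-0.2, 0, 0], "roll": 0, "hand": -1}, {"linear": [-0.2, 0, 0], "roll": 0, "hand": -1}, {"linear": [-0.2, 0, 0], "roll": 0, "hand": -1}, {"linear": [-0.2, 0, 0], "roll": 0, "hand": -1}, {"linear": [-0.2, 0, 0], "roll": 0, "hand": -1}, {"linear": [-0.2, 0, 0], "roll": 0, "hand": -1}, {"linear": [-0.3, 0, 0], "roll": 0, "hand": -1}])

```text
clock: 7.25
eef_pos: [0.4927, -0.2326, 0.1068]
tool_rot: [0.017, -0.706, 0.016, 0.707]
ft_force: [0.1, 0.7, -0.7]
opening: 0.0002
```

Call:
servo_tool(targets=[{"linear": [-2, 0, 0], "roll": 0, "hand": -1}, {"linear": [-4, 0, 0], "roll": 0, "hand": -1}, {"linear": [-4, 0, 0], "roll": 0, "hand": -1}, {"linear": [-1, -4, 0], "roll": 0, "hand": 0}, {"linear": [0, -4.5, 0], "roll": 0, "hand": 1}, {"linear": [0, -4.5, 0], "roll": 0, "hand": 1}, {"linear": [0, -4.5, 0], "roll": 0, "hand": 1}, {"linear": [0, -4.5, 0], "roll": 0, "hand": 1}])

```text
clock: 8.05
eef_pos: [0.503, -0.0113, 0.2174]
tool_rot: [0.017, -0.707, 0.016, 0.707]
ft_force: [1.7, 0.3, 0.1]
opening: 0.0722
```

Call:
servo_tool(targets=[{"linear": [0, -4.5, 0], "roll": 0, "hand": 1}, {"linear": [0, -4.5, 0], "roll": 0, "hand": 1}, {"linear": [0, -4.5, 0], "roll": 0, "hand": 1}, {"linear": [0, -4.5, 0], "roll": 0, "hand": 1}, {"linear": [0, -4.5, 0], "roll": 0, "hand": 1}, {"linear": [0, -4.5, 0], "roll": 0, "hand": 1}, {"linear": [0, -2, 0], "roll": 0, "hand": 1}, {"linear": [0, 0, 0], "roll": 0, "hand": 1}])

```text
clock: 8.85
eef_pos: [0.5164, 0.2789, 0.2162]
tool_rot: [0.015, -0.706, 0.016, 0.707]
ft_force: [0.5, -0.2, 0.0]
opening: 0.0855
```

```bash
python3 -c "
from h import *
go([.484,.286,.16],90-2.8)
t=cap('top');s=cap('side')
zoom(t,260,165,100,90,6,'tz6'); zoom(s,110,110,150,110,5,'sz6'); zoom(s,195,225,120,100,6,'sz7')"
```

```text
clk 8.85 tcp [0.5164 0.2789 0.2162] F [ 0.51 -0.16  0.02] op 0.0855 q6 0.766
toolx [-1.6e-03 -8.0e-04 -1.0e+00] tooly [-4.350e-02 -9.991e-01  9.000e-04] yaw y -92.49
tool delta cm [ 5.62 -0.57  3.26] world [-3.24  0.71 -5.62]
roll 0.31
```

View pics/tz6.png

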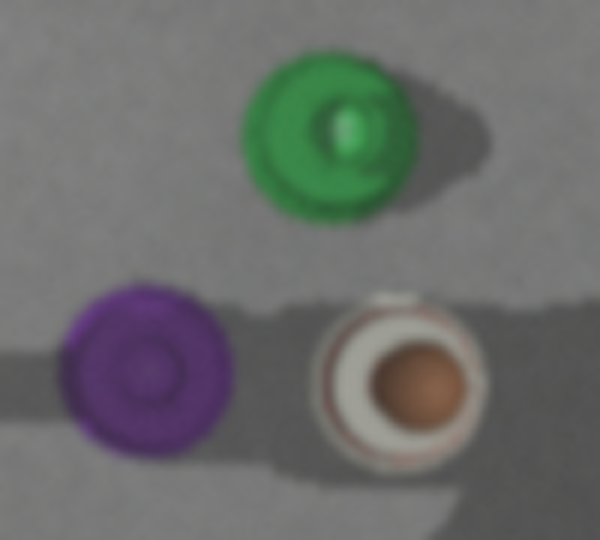

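View pics/sz7.png

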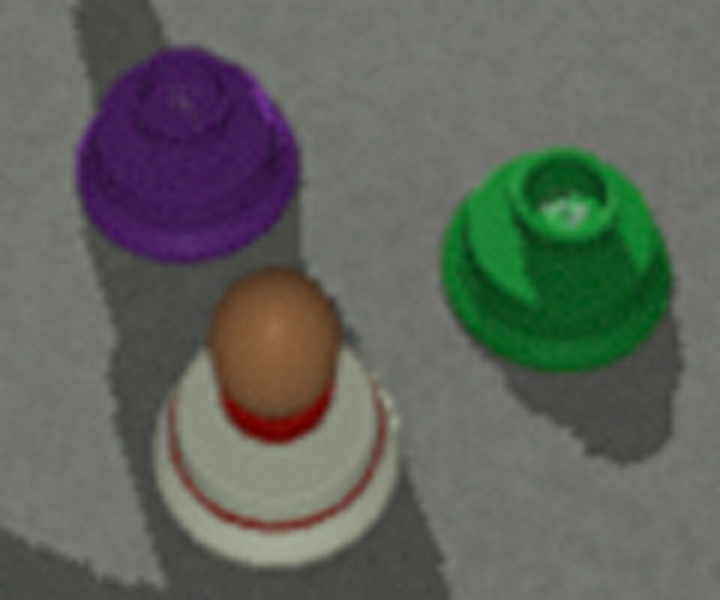

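Call:
servo_tool(targets=[{"linear": [3, -0.3, 1.6], "roll": 0.3, "hand": 1}, {"linear": [4, -0.3, 1.6], "roll": 0, "hand": 1}, {"linear": [4, 0, 0], "roll": 0, "hand": 1}, {"linear": [3, 0, 0], "roll": 0, "hand": 1}, {"linear": [1, 0, 0], "roll": 0, "hand": 1}, {"linear": [0, 0, 0], "roll": 0, "hand": 1}, {"linear": [0, 0, 0], "roll": 0, "hand": 1}])

```text
clock: 9.65
eef_pos: [0.4865, 0.2843, 0.0691]
tool_rot: [-0.019, 0.708, -0.018, -0.706]
ft_force: [0.6, -0.3, 0.6]
opening: 0.0854
```

```bash
python3 -c "
from h import *
go([.484,.286,.005],90-2.8)
s=cap('side')
zoom(s,110,110,130,90,6,'sz8')"
```

```text
clk 9.65 tcp [0.4865 0.2843 0.0691] F [ 0.6  -0.26  0.58] op 0.0854 q6 0.711
toolx [ 0.0025  0.0014 -1.    ] tooly [-0.0519 -0.9986 -0.0015] yaw y -92.98
tool delta cm [ 6.41 -0.15  0.27] world [-0.25  0.17 -6.41]
roll -0.18
```

View pics/sz8.png

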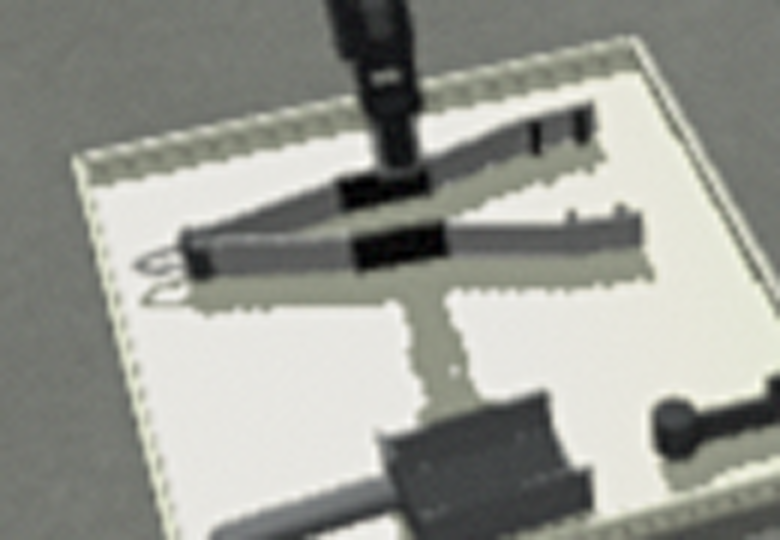

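```bash
python3 -c "
from h import *
s=cap('side','s9');S,R=st();p=S['eef_pos']
for k in(-1,0,1):
  q=p+R@np.array([-.013,k*.0425,0]);print(k,q,(proj(s,q)-[110,110])*6, proj(s,q))
im=cv2.imread('pics/s9.png');cv2.imwrite('pics/s9z.png',cv2.resize(cv2.convertScaleAbs(im[60:210,110:260],alpha=1.7,beta=20),None,fx=4,fy=4,interpolation=2))"
```

```text
-1 [0.48868153 0.32723068 0.08250026] [362.59482616  54.93868058] [170.43247103 119.15644676]
0 [0.486481   0.28478783 0.08239175] [378.78307103 105.51647127] [173.13051184 127.58607855]
1 [0.48428048 0.24234497 0.08228323] [395.87260155 158.9101964 ] [175.97876692 136.48503273]
```

View pics/s9z.png

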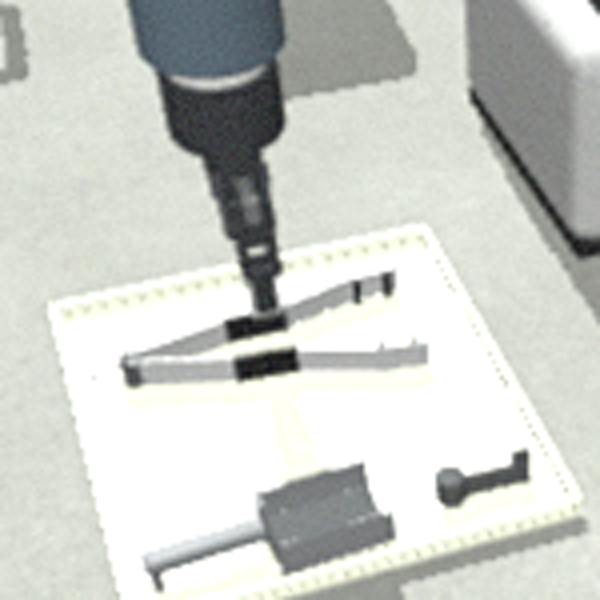

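Call:
servo_tool(targets=[{"linear": [2, -0.15, 0.27], "roll": 0, "hand": 1}, {"linear": [2, 0, 0], "roll": 0, "hand": 1}, {"linear": [1.4, 0, 0], "roll": 0, "hand": 1}, {"linear": [0.6, 0, 0], "roll": 0, "hand": 1}, {"linear": [0, 0, 0], "roll": 0, "hand": 1}, {"linear": [0, 0, 0], "roll": 0, "hand": 1}])

```text
clock: 10.35
eef_pos: [0.4834, 0.2864, 0.0085]
tool_rot: [-0.019, 0.707, -0.018, -0.706]
ft_force: [0.9, -0.4, 0.4]
opening: 0.0854
```

```bash
python3 -c "
from h import *
go([.484,.286,.004],90-2.8)
s=cap('side')
zoom(s,110,110,130,90,6,'sz10')"
```

```text
clk 10.35 tcp [0.4834 0.2864 0.0085] F [ 0.85 -0.39  0.45] op 0.0854 q6 0.706
toolx [ 0.0017  0.0012 -1.    ] tooly [-0.0513 -0.9987 -0.0013] yaw y -92.94
tool delta cm [ 0.45  0.04 -0.06] world [ 0.06 -0.04 -0.45]
roll -0.14
```

View pics/sz10.png

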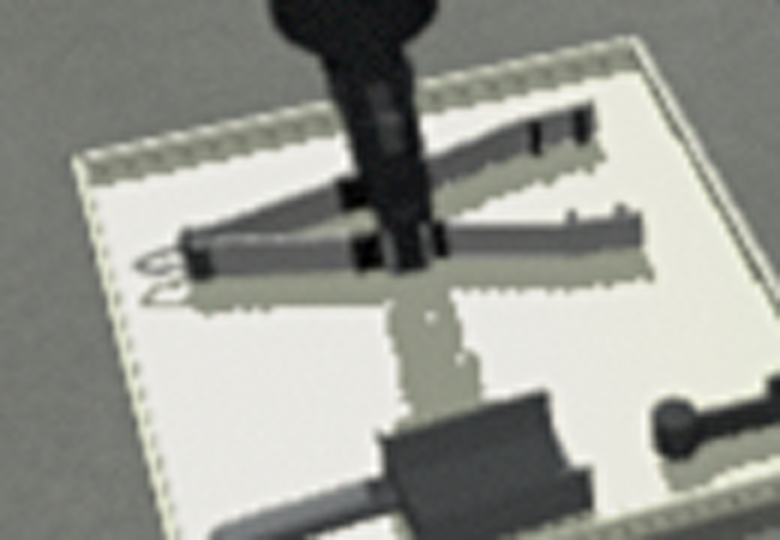

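Call:
servo_tool(targets=[{"linear": [0.3, 0, 0], "roll": 0, "hand": 0.6}, {"linear": [0, 0, 0], "roll": 0, "hand": 0.4}, {"linear": [0, 0, 0], "roll": 0, "hand": 0.3}, {"linear": [0, 0, 0], "roll": 0, "hand": 0.25}, {"linear": [0, 0, 0], "roll": 0, "hand": 0.2}, {"linear": [0, 0, 0], "roll": 0, "hand": 0.15}, {"linear": [0, 0, 0], "roll": 0, "hand": 0.08}, {"linear": [0, 0, 0], "roll": 0, "hand": 0.08}], force=40)

```text
clock: 11.2
eef_pos: [0.484, 0.2866, 0.0061]
tool_rot: [-0.019, 0.708, -0.017, -0.706]
ft_force: [-0.6, 0.7, 9.9]
opening: 0.0463
```

```bash
python3 -c "
from h import *
go([.484,.286,.004],90-2.8)
s=cap('side')
zoom(s,110,110,130,90,6,'sz11')"
```

```text
clk 11.2 tcp [0.484  0.2866 0.0061] F [-0.57  0.66  9.86] op 0.0463 q6 0.705
toolx [ 0.0031  0.0017 -1.    ] tooly [-0.051  -0.9987 -0.0018] yaw y -92.93
tool delta cm [ 0.21  0.06 -0.  ] world [ 0.   -0.06 -0.21]
roll -0.13
```

View pics/sz11.png

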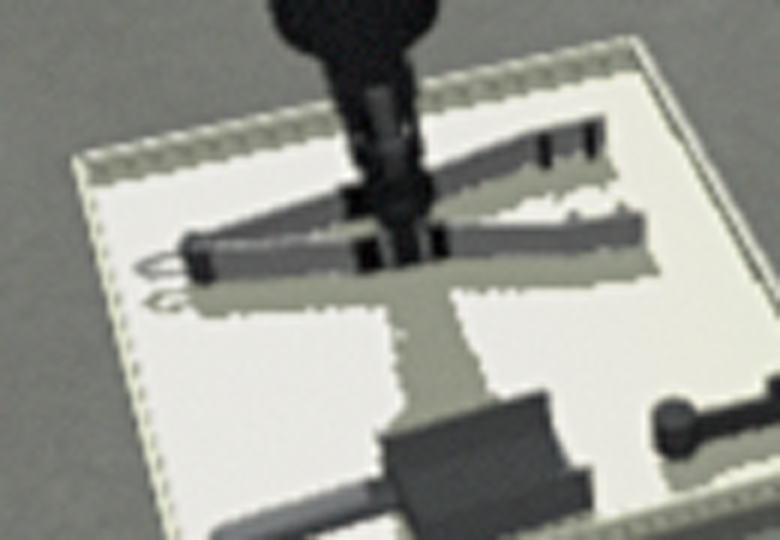

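Call:
servo_tool(targets=[{"linear": [-0.3, 0, 0], "roll": 0, "hand": 0.08}, {"linear": [-0.5, 0, 0], "roll": 0, "hand": 0.08}, {"linear": [-1, 0, 0], "roll": 0, "hand": 0.08}, {"linear": [-1.5, 0, 0], "roll": 0, "hand": 0.08}, {"linear": [-1.5, 0, 0], "roll": 0, "hand": 0.08}, {"linear": [-0.5, 0, 0], "roll": 0, "hand": 0.08}, {"linear": [0, 0, 0], "roll": 0, "hand": 0.08}, {"linear": [0, 0, 0], "roll": 0, "hand": 0.08}])

```text
clock: 12.05
eef_pos: [0.4822, 0.2855, 0.0567]
tool_rot: [0.018, -0.707, 0.019, 0.707]
ft_force: [-0.4, -0.7, -1.1]
opening: 0.0466
```

```bash
python3 -c "
from h import *
go([.484,.286,.2],90)
s=cap('side')
zoom(s,110,90,130,100,6,'sz12')"
```

```text
clk 12.05 tcp [0.4822 0.2855 0.0567] F [-0.45 -0.7  -1.15] op 0.0466 q6 0.706
toolx [-1.e-03 -5.e-04 -1.e+00] tooly [-5.190e-02 -9.987e-01  6.000e-04] yaw y -92.97
tool delta cm [-14.33  -0.05  -0.17] world [ 0.18  0.05 14.33]
roll -2.97
```

View pics/sz12.png

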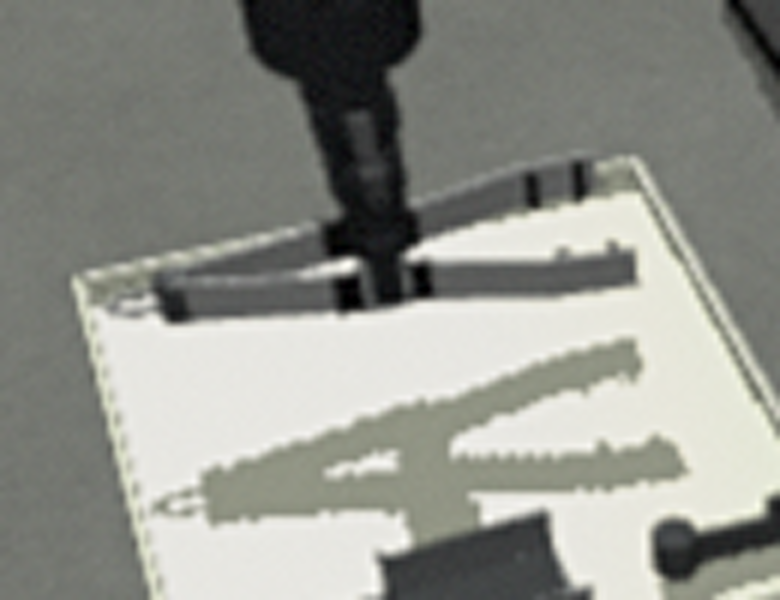

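Call:
servo_tool(targets=[{"linear": [-1, 0, 0], "roll": 0, "hand": 0.08}, {"linear": [-2, 0, 0], "roll": 0, "hand": 0.08}, {"linear": [-2.5, 0, 0], "roll": 0, "hand": 0.08}, {"linear": [-2.5, 0.5, 0], "roll": 0, "hand": 0.08}, {"linear": [-1.5, 1, 0.2], "roll": 0, "hand": 0.08}, {"linear": [-0.7, 1.5, 0.2], "roll": 0, "hand": 0.08}, {"linear": [-0.3, 2, 0.3], "roll": 0, "hand": 0.08}, {"linear": [0, 2.5, 0.3], "roll": 0, "hand": 0.08}])

```text
clock: 12.9
eef_pos: [0.4681, 0.21, 0.1619]
tool_rot: [0.018, -0.707, 0.018, 0.707]
ft_force: [0.0, 0.3, -0.9]
opening: 0.0465
```

Call:
servo_tool(targets=[{"linear": [0, 3, 0.4], "roll": 0, "hand": 0.08}, {"linear": [0, 3, 0.4], "roll": 0, "hand": 0.08}, {"linear": [0, 3, 0.4], "roll": 0, "hand": 0.08}, {"linear": [0, 3, 0.4], "roll": 0, "hand": 0.08}, {"linear": [0, 3, 0.4], "roll": 0, "hand": 0.08}, {"linear": [0, 3, 0.4], "roll": 0, "hand": 0.08}, {"linear": [0, 3, 0.4], "roll": 0, "hand": 0.08}, {"linear": [0, 3, 0.4], "roll": 0, "hand": 0.08}])

```text
clock: 13.7
eef_pos: [0.4225, -0.0287, 0.1614]
tool_rot: [0.018, -0.706, 0.019, 0.708]
ft_force: [-1.0, 0.2, -2.3]
opening: 0.046
```

Call:
servo_tool(targets=[{"linear": [0, 3, 0.4], "roll": 0, "hand": 0.08}, {"linear": [0, 3, 0.4], "roll": 0, "hand": 0.08}, {"linear": [0, 3, 0.4], "roll": 0, "hand": 0.08}, {"linear": [0, 3, 0.2], "roll": 0, "hand": 0.08}, {"linear": [0, 2.5, 0], "roll": 0, "hand": 0.08}, {"linear": [0, 1.5, 0], "roll": 0, "hand": 0.08}, {"linear": [0, 0, 0], "roll": 0, "hand": 0.08}, {"linear": [0, 0, 0], "roll": 0, "hand": 0.08}])

```text
clock: 14.5
eef_pos: [0.4009, -0.1858, 0.1616]
tool_rot: [0.019, -0.706, 0.019, 0.707]
ft_force: [-0.1, -0.3, -1.0]
opening: 0.0461
```

```bash
python3 -c "
from h import *
go([.3988,-.228,.16],87.1)
s=cap('side','s13');t=cap('top')
zoom(s,165,205,150,120,5,'sz13');zoom(t,260,165,120,100,6,'tz13')"
```

```text
clk 14.5 tcp [ 0.4009 -0.1858  0.1616] F [-0.05 -0.28 -0.98] op 0.0461 q6 1.595
toolx [-1.6e-03  5.0e-04 -1.0e+00] tooly [-5.320e-02 -9.986e-01 -5.000e-04] yaw y -93.05
tool delta cm [ 0.15  4.22 -0.01] world [-0.21 -4.22 -0.16]
roll -0.15
```

View pics/s13.png

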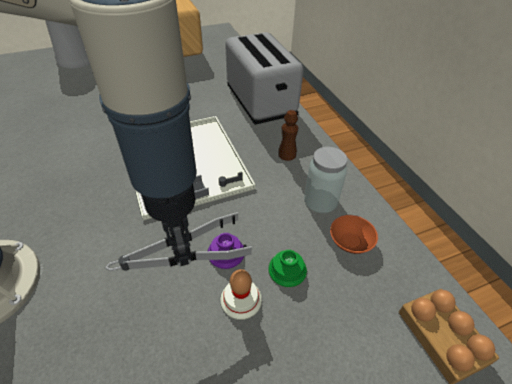

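View pics/tz13.png

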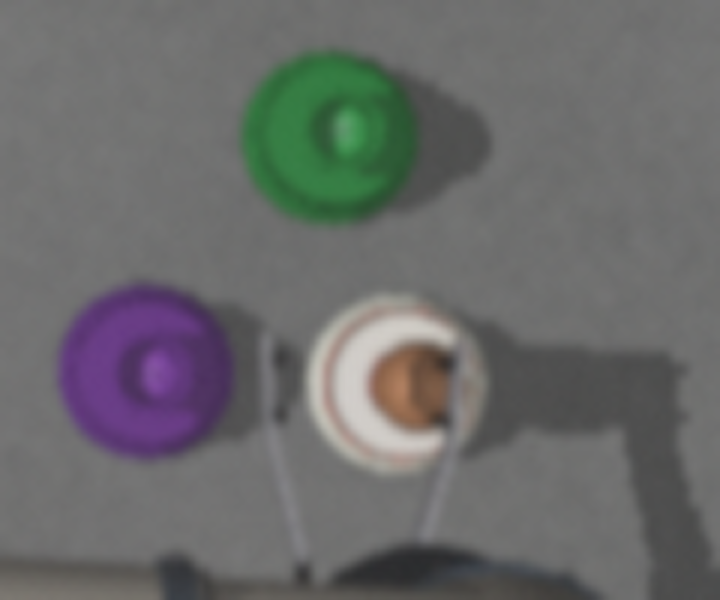

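```bash
python3 -c "
from h import *
t=cap('top');u=lambda U,V:uz(U,V,260,165,6)
P=[at(t,*u(*q),.1826) for q in((281,358),(281,412),(440,360),(438,418))]
for p in P:print(p)
print('jaw',np.mean(P,0))
s=env.get_state();print('exp',s['eef_pos'][:2]+.095*np.array([.9986,-.0532]))
print(P[0][0]-P[1][0])
im=cv2.imread('pics/s13.png')[195:315,100:270];cv2.imwrite('pics/s13z.png',cv2.resize(im,None,fx=4.5,fy=4.5,interpolation=2))
"
```

```text
[ 0.50942569 -0.1589795   0.1826    ]
[ 0.487229   -0.15826352  0.1826    ]
[ 0.50691126 -0.22421998  0.1826    ]
[ 0.48312956 -0.2225613   0.1826    ]
jaw [ 0.49667388 -0.19100607  0.1826    ]
exp [ 0.49670904 -0.19018501]
0.022196685634795876
```

View pics/s13z.png

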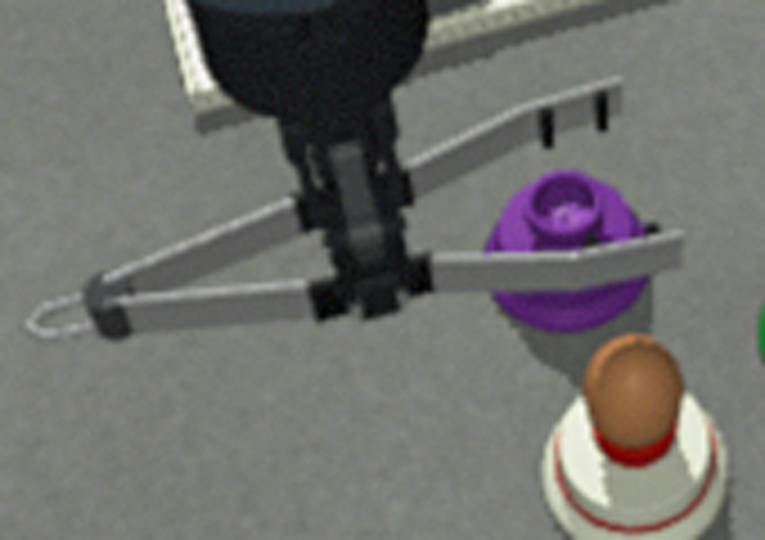

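Call:
servo_tool(targets=[{"linear": [0, 1, 0], "roll": 0, "hand": 0.08}, {"linear": [0, 1.6, 0.1], "roll": 0, "hand": 0.08}, {"linear": [0, 1.1, 0], "roll": 0, "hand": 0.08}, {"linear": [0, 0.5, 0], "roll": 0, "hand": 0.08}, {"linear": [0, 0, 0], "roll": 0, "hand": 0.08}, {"linear": [0, 0, 0], "roll": 0, "hand": 0.08}])

```text
clock: 15.25
eef_pos: [0.399, -0.2274, 0.1622]
tool_rot: [0.018, -0.707, 0.018, 0.707]
ft_force: [0.1, 0.5, -1.3]
opening: 0.046
```

```bash
python3 -c "
from h import *
S,R=st();go([.3988,-.228,.063])
s=cap('side','s14');t=cap('top');zoom(t,280,185,90,70,8,'tz14')
j=S['eef_pos']-.095*R[:,2]
for x in(12,-12):
  for y in(-31,31):
    q=j+np.array([x*.001,y*.001,.021]); print(proj(t,q),'z',(proj(t,q)-[280,185])*8+3.5,'side',(proj(s,q)-[150,180])*6)
im=cv2.imread('pics/s14.png')[180:280,150:270];cv2.imwrite('pics/s14z.png',cv2.resize(im,None,fx=6,fy=6,interpolation=2))
"
```

```text
clk 15.25 tcp [ 0.399  -0.2274  0.1622] F [ 0.06  0.46 -1.3 ] op 0.046 q6 1.694
toolx [-1.e-04  2.e-04 -1.e+00] tooly [-5.190e-02 -9.986e-01 -2.000e-04] yaw y -92.98
tool delta cm [9.92 0.06 0.01] world [-0.02 -0.06 -9.92]
[348.89202108 224.59885886] z [554.63616868 320.29087089] side [619.18648978 482.69605558]
[323.68311668 225.25019556] z [352.96493345 325.50156446] side [540.25720671 315.65925547]
[349.25488288 234.35066876] z [557.53906302 398.30535008] side [537.93135278 510.30584724]
[324.01707167 234.99065177] z [355.63657339 403.42521419] side [463.23691642 339.79264953]
```

View pics/tz14.png

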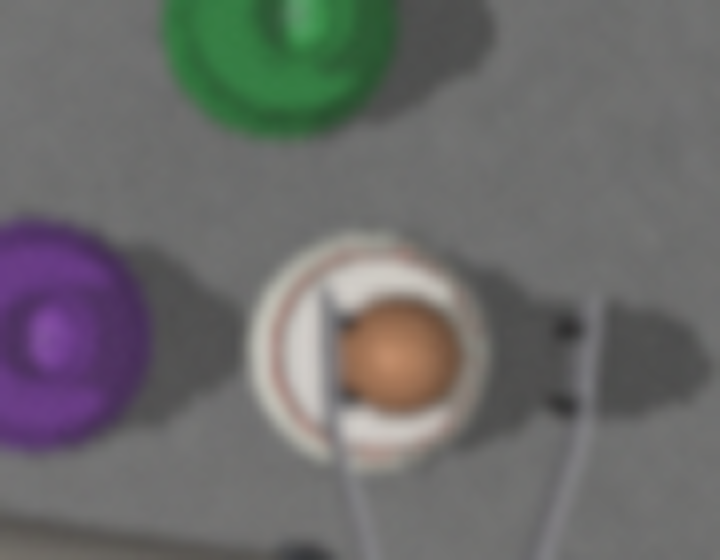

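View pics/s14z.png

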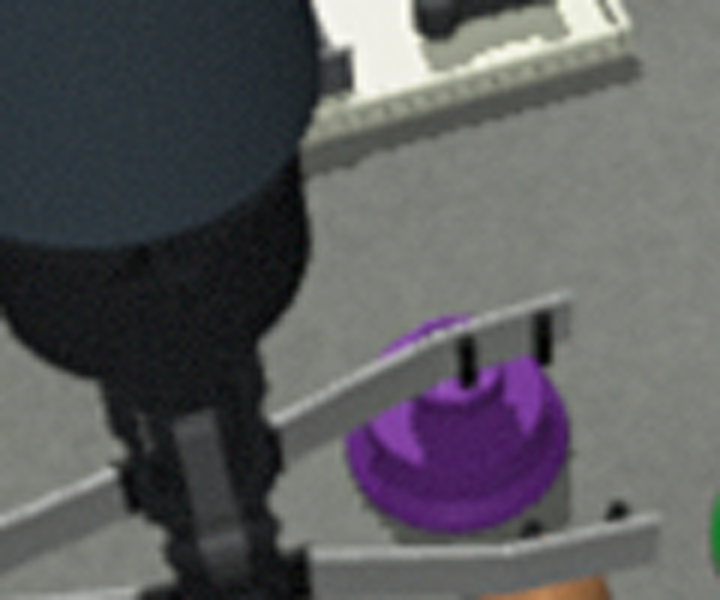

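Call:
servo_tool(targets=[{"linear": [1, 0, 0], "roll": 0, "hand": 0.08}, {"linear": [1.5, 0, 0], "roll": 0, "hand": 0.08}, {"linear": [2, 0, 0], "roll": 0, "hand": 0.08}, {"linear": [2, 0, 0], "roll": 0, "hand": 0.08}, {"linear": [1.5, 0, 0], "roll": 0, "hand": 0.08}, {"linear": [1, 0, 0], "roll": 0, "hand": 0.08}, {"linear": [0.7, 0, 0], "roll": 0, "hand": 0.08}, {"linear": [0.2, 0, 0], "roll": 0, "hand": 0.08}])

```text
clock: 16.15
eef_pos: [0.3988, -0.2274, 0.0627]
tool_rot: [0.018, -0.707, 0.018, 0.707]
ft_force: [-0.0, 1.4, -0.6]
opening: 0.0464
```

Call:
servo_tool(targets=[{"linear": [0, 0, 0], "roll": 0, "hand": 0.08}, {"linear": [0, 0, 0], "roll": 0, "hand": 0.08}])

```text
clock: 16.35
eef_pos: [0.3995, -0.2277, 0.0639]
tool_rot: [-0.018, 0.707, -0.018, -0.706]
ft_force: [0.4, -0.3, -1.5]
opening: 0.0465
```

```bash
python3 -c "
from h import *
S,R=st();go([.3988,-.228,.063])
s=cap('side');t=cap('top');zoom(t,280,185,90,70,8,'tz15');zoom(s,170,225,120,90,6,'sz15')
"
```

```text
clk 16.35 tcp [ 0.3995 -0.2277  0.0639] F [ 0.39 -0.25 -1.46] op 0.0465 q6 1.695
toolx [ 1.2e-03 -4.0e-04 -1.0e+00] tooly [-5.140e-02 -9.987e-01  4.000e-04] yaw y -92.95
tool delta cm [0.09 0.03 0.07] world [-0.07 -0.03 -0.09]
```

View pics/tz15.png

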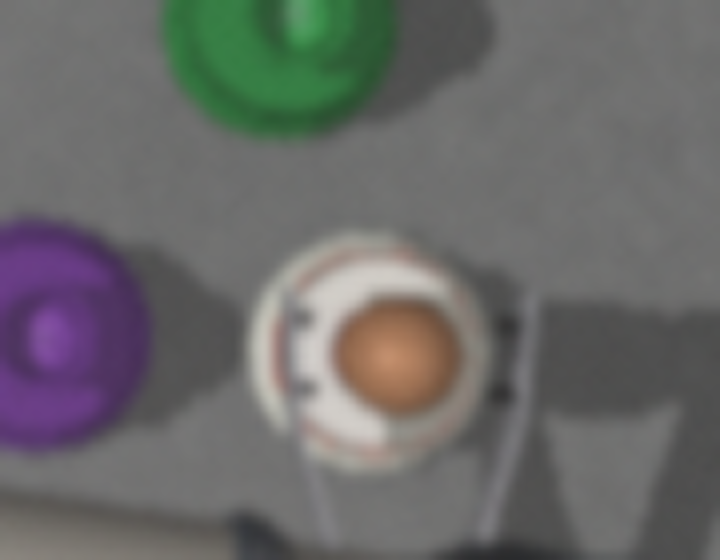

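View pics/sz15.png

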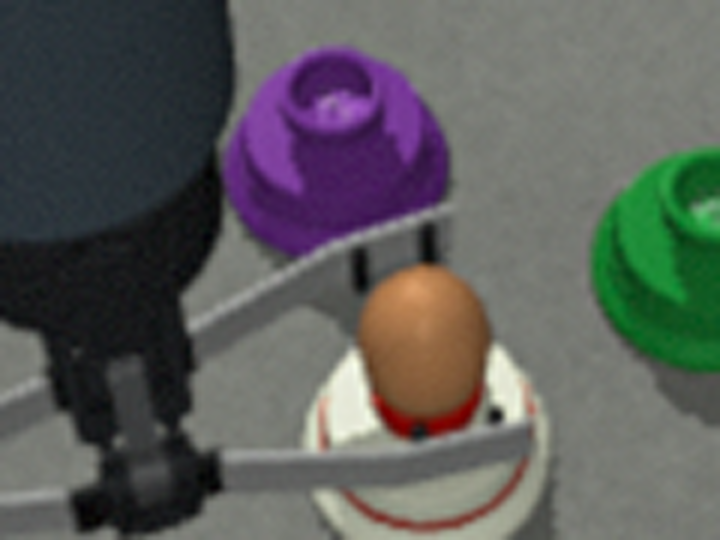

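Call:
servo_tool(targets=[{"linear": [0, 0, 0], "roll": 0, "hand": 0.03}, {"linear": [0, 0, 0], "roll": 0, "hand": -0.02}, {"linear": [0, 0, 0], "roll": 0, "hand": -0.06}, {"linear": [0, 0, 0], "roll": 0, "hand": -0.1}, {"linear": [0, 0, 0], "roll": 0, "hand": -0.14}, {"linear": [0, 0, 0], "roll": 0, "hand": -0.17}, {"linear": [0, 0, 0], "roll": 0, "hand": -0.2}, {"linear": [0, 0, 0], "roll": 0, "hand": -0.23}], force=30)

```text
clock: 17.25
eef_pos: [0.399, -0.2274, 0.0633]
tool_rot: [-0.018, 0.707, -0.018, -0.707]
ft_force: [0.6, 2.1, -0.7]
opening: 0.0334
```

Call:
servo_tool(targets=[{"linear": [0, 0, 0], "roll": 0, "hand": -0.26}, {"linear": [0, 0, 0], "roll": 0, "hand": -0.3}, {"linear": [0, 0, 0], "roll": 0, "hand": -0.35}, {"linear": [0, 0, 0], "roll": 0, "hand": -0.4}, {"linear": [0, 0, 0], "roll": 0, "hand": -0.4}, {"linear": [0, 0, 0], "roll": 0, "hand": -0.4}], force=35)

```text
clock: 17.85
eef_pos: [0.399, -0.2275, 0.0633]
tool_rot: [0.018, -0.707, 0.018, 0.707]
ft_force: [-0.2, 2.6, -0.6]
opening: 0.0332
```

```bash
python3 -c "
from h import *
S,R=st();go([.3988,-.228,.063])
s=cap('side');t=cap('top');zoom(t,280,185,90,70,8,'tz16');zoom(s,170,225,120,90,6,'sz16')
"
```

```text
clk 17.85 tcp [ 0.399  -0.2275  0.0633] F [-0.18  2.61 -0.55] op 0.0332 q6 1.695
toolx [-0.e+00  1.e-04 -1.e+00] tooly [-5.160e-02 -9.987e-01 -1.000e-04] yaw y -92.96
tool delta cm [0.03 0.05 0.02] world [-0.02 -0.05 -0.03]
```

View pics/tz16.png

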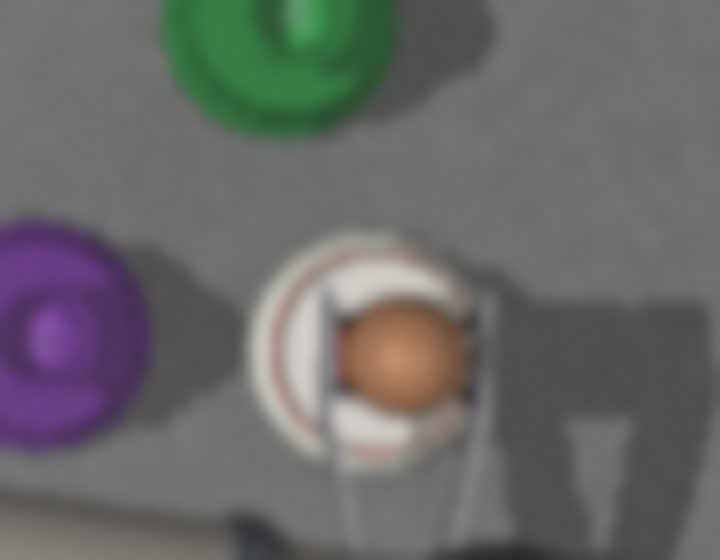

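View pics/sz16.png

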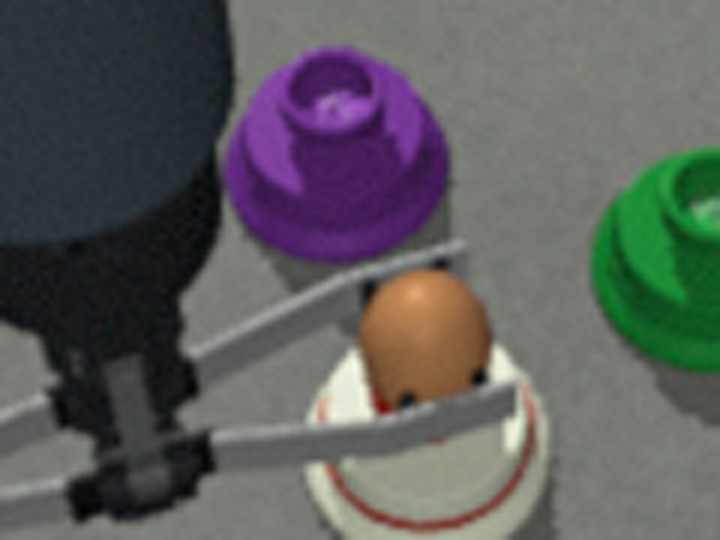

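Call:
servo_tool(targets=[{"linear": [0, -0.05, 0], "roll": 0, "hand": -0.4}, {"linear": [-0.2, 0, 0], "roll": 0, "hand": -0.4}, {"linear": [-0.3, 0, 0], "roll": 0, "hand": -0.4}, {"linear": [-0.4, 0, 0], "roll": 0, "hand": -0.4}, {"linear": [-0.5, 0, 0], "roll": 0, "hand": -0.4}, {"linear": [-0.6, 0, 0], "roll": 0, "hand": -0.4}, {"linear": [0, 0, 0], "roll": 0, "hand": -0.4}], force=40)

```text
clock: 18.65
eef_pos: [0.3997, -0.2274, 0.0844]
tool_rot: [-0.018, 0.708, -0.018, -0.706]
ft_force: [0.6, 1.7, -2.1]
opening: 0.0327
```

```bash
python3 -c "
from h import *
S,R=st();go([.3988,-.228,.163])
s=cap('side');zoom(s,170,205,120,100,6,'sz17')
"
```

```text
clk 18.65 tcp [ 0.3997 -0.2274  0.0844] F [ 0.64  1.73 -2.08] op 0.0327 q6 1.693
toolx [ 1.9e-03 -7.0e-04 -1.0e+00] tooly [-5.150e-02 -9.987e-01  6.000e-04] yaw y -92.95
tool delta cm [-7.86  0.07  0.07] world [-0.09 -0.06  7.86]
```

View pics/sz17.png

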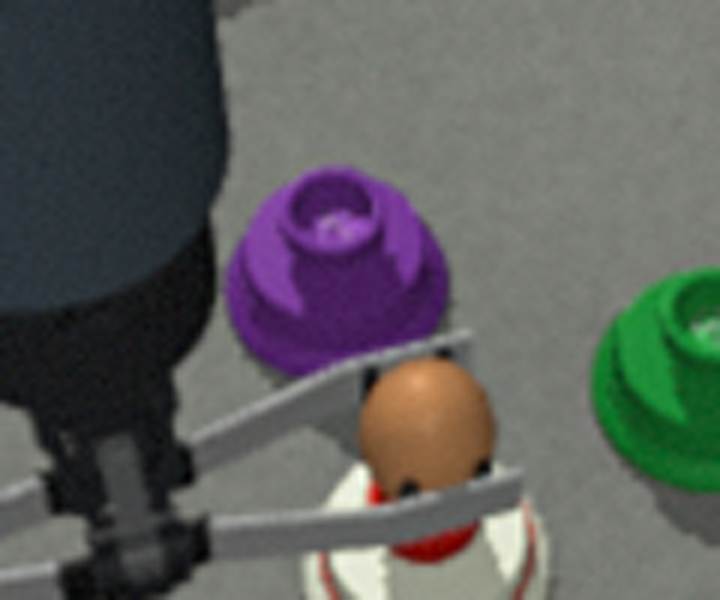

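Call:
servo_tool(targets=[{"linear": [-0.6, 0, 0], "roll": 0, "hand": -0.4}, {"linear": [-1, 0, 0], "roll": 0, "hand": -0.4}, {"linear": [-1.3, 0, 0], "roll": 0, "hand": -0.4}, {"linear": [-1.5, 0, 0], "roll": 0, "hand": -0.4}, {"linear": [-1.5, 0, 0], "roll": 0, "hand": -0.4}, {"linear": [-1.2, 0, 0], "roll": 0, "hand": -0.4}, {"linear": [-0.8, 0, 0], "roll": 0, "hand": -0.4}, {"linear": [-0.3, 0, 0], "roll": 0, "hand": -0.4}])

```text
clock: 19.5
eef_pos: [0.3995, -0.2272, 0.1665]
tool_rot: [-0.018, 0.707, -0.018, -0.706]
ft_force: [-0.5, 0.2, -2.2]
opening: 0.0327
```

Call:
servo_tool(targets=[{"linear": [0, 0, 0], "roll": 0, "hand": -0.4}, {"linear": [0, 0, 0], "roll": 0, "hand": -0.4}, {"linear": [0, 0, 0], "roll": 0, "hand": -0.4}, {"linear": [0, 0, 0], "roll": 0, "hand": -0.4}, {"linear": [0, 0, 0], "roll": 0, "hand": -0.4}])

```text
clock: 20.0
eef_pos: [0.3989, -0.227, 0.165]
tool_rot: [0.018, -0.707, 0.018, 0.707]
ft_force: [0.9, -0.4, -2.3]
opening: 0.0327
```

```bash
python3 -c "
from h import *
S,R=st();go([.3988,-.228,.163])
s=cap('side','s18');t=cap('top','t18');zoom(t,280,185,90,70,8,'tz18')
print('egg expected at +10cm', proj(s,[.4937,-.233,.173]),proj(s,[.4937,-.233,.2015]))
"
```

```text
clk 20.0 tcp [ 0.3989 -0.227   0.165 ] F [ 0.93 -0.38 -2.33] op 0.0327 q6 1.693
toolx [-6.e-04  1.e-04 -1.e+00] tooly [-5.160e-02 -9.987e-01 -1.000e-04] yaw y -92.96
tool delta cm [0.2 0.1 0. ] world [-0.01 -0.1  -0.2 ]
egg expected at +10cm [239.97132257 251.94404789] [239.76535752 242.20670405]
```

View pics/s18.png

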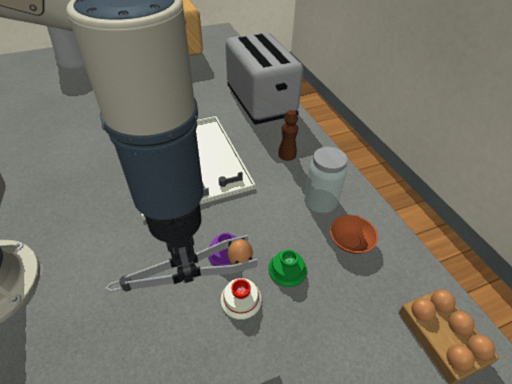

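View pics/t18.png

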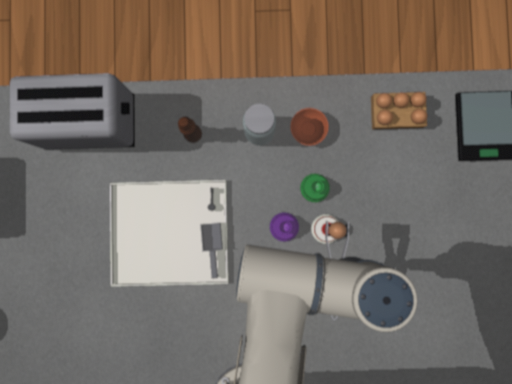

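The egg is up about 10 cm at side pixel (240, 252), which matches the predicted position. The cup is empty and the other objects have not moved. The wrist reads about 2.3 N, against 1.2–1.3 N for the tongs alone. I'm handing in.

```bash
python3 -c "
from station import env
print(env.hand_in())
s=env.get_state();print(s['clock'],s['eef_pos'],s['ft_force'],s['opening'])"
```

```text
the job is handed in; nothing more can be done
None
the job is handed in; nothing more can be done
```

I pricked the egg, lifted it about 10 cm with the tongs and handed the job in at about 20.1 s of the 61 s allowed.

- **Pricking:** I pressed the egg straight down with the shut fingers. The tool stopped at z ≈ 0.0926 m while the force kept rising to about 13 N, so the cup was on its stop. I held it there for more than 1.4 s. The side picture showed the cup's rim about 8 mm lower, and the egg stood undisturbed after release.
- **Tongs:** I took them at the grip patches at 46 mm opening and lowered the jaws around the egg. They closed to about 33 mm, where the egg stopped them, and I lifted with 40 N of grip.
- **Final state:** The tool had risen 10.2 cm since clamping, from z 0.063 m to 0.165 m, and was still. The side picture shows the egg at the predicted spot for +10 cm, held only by the tongs. The jar, dish, mill, scoop and paddle look unmoved in the last pictures.

Nothing failed or disagreed in those checks. There was a brief 10 N upward reading while closing on the tongs in the tray. A sideways force of about 2.6 N appeared when the jaws clamped the egg in the cup, and it was gone once the egg was lifted.

After hand-in the state could no longer be read, so I could not check the second that followed.

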